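Flick the pawl off a bottle lift and lower it onto its stop

ROBOT

A 6-joint arm with a two-finger parallel gripper is mounted at the origin on the work surface; the furniture and walls round the work are solid. World frame = base frame: x ahead of the robot, y to its left, z up, the work surface at z = 0. Lengths are in mm, angles in rad, forces in N, time in s.
With the tool pointing down it reaches from about 375 to 975 mm from the base axis. Payload 3.8 kg.
Tool frame: the origin (TCP) lies at the very end of the fingers, on their centre line; the grasp point (between the pads) lies 19 mm behind it; z points along the fingers, y is the line along which they close (so a half turn about z gives the same grasp; the last joint's range is limited). The gripper opens to 85 mm and grips with 20 to 120 N. Pads are 22 mm wide; open, the fingers measure 114 mm over their backs; the gripper's body (76 mm by 85 mm) begins 54 mm behind the grasp point. The pads swing forward as they close: fully open they stand 13 mm farther back than shut.
Start: joints at [1.28, 0.264, 1.604, -0, 1.274, -0.037], TCP at [169.48, 653.372, 231.28] pointing down, gripper open.
Joint ranges: [-2.63, 2.63], [-0.94, 2.18], [0.31, 2.57], [-1.31, 4.45], [0, 2.66], [-2.55, 2.55]. Speed limits (rad/s): [2.57, 2.57, 3.14, 3.14, 3.14, 3.14].

INTERFACE

Orientations are given as a unit quaternion [w, x, y, z].
In Python, from rig import env gives the robot as it stands.
- The arm moves only by the shell command python3 -m pendant [FORCE], which reads ROWS from standard input. ROWS is a JSON object whose key "steps" holds a list of rows, 1 to 5 of them, each of 5 numbers: dx, dy, dz in mm, then a turn about the tool's z in rad, then the finger opening in mm; each row shifts and turns the commanded pose from where the row before left it, along the tool's axes as they then stand; what a row does not reach is not made up. A row lasts 1/10 s, in which the tool goes at most 50 mm and 0.15 rad, less where a joint would pass 70% of its speed; a pose out of reach is approached as far as the arm can. The fingers move at their own pace and stop on an object; FORCE is the grip in N (left out, the last holds). Time passes only in rows, so rows that do not move let the fingers close. It prints the time, the measured TCP pose, the force, the opening and the grip force at its end. Input that does not fit is refused with a message, and nothing moves.
- env.sense(): the state, without advancing time (a new reading comes with each control period).
- env.capture(name): name is "scene" or "side" or "wrist"; returns the picture (480x640x3 uint8, blue, green, red); there is no depth.
- env.calibration(name): a dict with "mtx" (3x3 intrinsics, pixels), "camera_from_world" (4x4, takes a point from world to camera coordinates). Camera axes: x right, y down, z forward; pixel columns grow to the right and rows downward; lengths in mm; the calibration is good to about 2 mm. The wrist camera is an equidistant fisheye: a pixel r from the principal point sees the ray r / f radians off the axis. A picture is of the moment at which its call begins: read the wrist's pose just before it. calibration takes no time and is no camera call; for the wrist camera it gives the pose at the moment of the call.
- env.hand_in(): hands the job in; it is judged then, once.
The state is a dict: "time_s": time; "qpos": joint angles; "joint_vel": joint speeds; "effort": joint torques, N m; "position": TCP position; "tcp_rot": TCP orientation; "ft_force": force on the tool from outside, world axes, zero at the start; "moment": the same for the moment, N m; "width": finger opening in mm; "grasp_force": force on a finger pad.
Only numpy, scipy, OpenCV 4.12 (cv2) and the standard library are available. Lean on these libraries where they do the work, as an engineer would, in place of code of your own. Each camera call takes 0.05 s, during which the arm holds its last target. There are 200 camera calls.

TASK

The bottle lift is held up by its orange pawl: with the screwdriver from the cradle, its shaft under the pawl, lever the pawl gently up and over until you feel it meet its end stop, and bear on it there for a moment with about 7 N (never over 15 N) so that it is firmly parked; no fingers on the pawl. Lay the screwdriver back in its cradle as it was, then press the black pad down smoothly with the closed fingers until the lift sits on its yellow stop, press it home for a second with about 15 N (never over 30 N), and let go. Keep the bottle standing on the lift and leave the other things where they are.

Things in the scene. Friction and masses are not known exactly. Their poses are not given: they have to be found in the camera images.
- lift: bench lift, fixed. Grey base plate, 12 mm thick; silver mast 40 x 40 mm, 217 mm high, front face at x = 2 mm. Origin on the bench under the middle of that face; x points away from the lift's front (work from the -x side), y left, z up. A blue carriage before the mast has a steel platform with the bottle at +y and a steel toothed rack at the right (y -20 to -50, x -22 to -8 mm, to 200 mm high)
- pawl (a joint): angle (rad) of the orange pawl, a bar 86 mm long from its pivot, 12 mm thick, 14 mm wide (lift x -22 to -8 mm). Pivot axis along lift x at y = -105, z = 65 mm. 0 = engaged: leaning 45 degrees up towards +y, nose under a rack tooth; grows as it goes up and over to -y; upright 0.785. A hard end stop (black peg), set differently each time between 1.15 and 1.37, must be felt
- pawl_mid (a point): point on the pawl's centre line 45 mm from its pivot; lift it here from its underside, which faces the rack. Below is free down to the base plate. The stiff pivot turns at 0.1 to 0.14 N m (2 to 3 N here) and stays where it is left. Grey cheeks carry it: lift x -33 to 6, y -120 to -90 mm, up to 83 mm high
- carriage (a joint): how far the carriage has come down, in m: 0 = up, blocked by the pawl. Once the pawl is clear a brake still holds it wherever it is; a push of about 4 to 7 N on the pad moves it
- pad_top (a point): centre of the top of the round black rubber pad, 36 mm in diameter, on the carriage's front arm (lift frame x = -95, y = 30 mm). Pressing it down lowers the carriage
- carriage_foot (a point): middle of the underside of the carriage's block, which comes to sit on the stop; moves with the carriage
- stop_top (a point): middle of the top of the yellow stop block clamped to the mast, straight below carriage_foot; rigid, at a different height each time, 33 to 55 mm below the raised carriage's foot
- cradle: grey fixed cradle, base 180 x 50 x 8 mm, with two upright 90 degree vees, each 10 mm long along its x axis: a wide one at x = -72 mm (top 46 mm high, about 40 mm across) for the handle, a narrow one at x = +60 mm (top 56 mm high) for the shaft. Origin on the bench under its middle
- cradle_axis (a point): point in the middle of the cradle, 50 mm above the bench, through which the axis of the seated screwdriver runs (along the cradle's x)
- rod: red-handled screwdriver, 180 mm, 70 g, level in the cradle, shaft towards the cradle's +x. Its y axis runs from tip to handle end: steel shaft, 6 mm in diameter, y = -90 mm (tip) to 0; red handle, 25 mm in diameter, 0 to +90 mm. Its axis is 12 mm above its origin. Free to be gripped from y = 10 to 55 mm
- rod_axis (a point): point on the screwdriver's axis where the shaft meets the handle, mid-length
- load_bottle: rinse bottle with blue cap, 60 mm in diameter, 115 mm high, standing loose on the lift's platform; 0.18 to 0.35 kg; origin at the centre of its underside
- tin: low blue-lidded tin, 56 mm in diameter, 28 mm high, bystander
- waste: white bottle with red cap, 68 mm in diameter, 130 mm high, bystander
- tape: roll of white tape, 69 mm in diameter, 19 mm high, bystander
There are look-alikes about, which are no part of the job. What is shaped like the rod but white is not meant.

How it is judged:
By the outcome, as a careful person would: the job done as asked, in the order asked, and still so for the second after the job is handed in, with the robot touching nothing.
It also fails if it takes over 72 s, if anything falls off the work surface, if the arm or the gripper's body presses on something with over 40 N, if the wrist force passes 120 N, or if a joint passes its speed limit or range.

## Working session

There is one attempt and no reset: what is moved stays moved. The work goes in short steps, Python scripts to look and compute and a shell command to move; the robot and the scene stay as the last step left them, time stands still between calls to the robot, and variables do not carry over. Pictures are saved under pics/ and viewed, at most 10 in all, crops included, and the job is handed in when it is done.

```bash
ls; mkdir -p pics; python3 - <<'E'
from rig import env
import cv2,numpy as np
for n in("scene","side"):
    im=env.capture(n); cv2.imwrite(f"pics/{n}0.png",im); c=env.calibration(n); print(n,c["mtx"],np.round(c["camera_from_world"],3))
im=env.capture("wrist"); cv2.imwrite("pics/wrist0.png",im); c=env.calibration("wrist");print(c)
print(env.sense())
E
```

```text
pics
scene [[437.2392731    0.         315.47347789]
 [  0.         437.2392731  237.98260346]
 [  0.           0.           1.        ]] [[ 8.78000e-01 -4.77000e-01 -2.50000e-02 -4.05790e+02]
 [-2.16000e-01 -3.50000e-01 -9.11000e-01  1.78116e+02]
 [ 4.26000e-01  8.06000e-01 -4.11000e-01  8.16020e+02]
 [ 0.00000e+00  0.00000e+00  0.00000e+00  1.00000e+00]]
side [[580.39130734   0.         316.76763511]
 [  0.         580.39130734 233.53440725]
 [  0.           0.           1.        ]] [[ 9.070000e-01  4.210000e-01  1.300000e-02 -4.273520e+02]
 [ 2.810000e-01 -5.800000e-01 -7.640000e-01 -7.645000e+01]
 [-3.150000e-01  6.970000e-01 -6.450000e-01  1.866689e+03]
 [ 0.000000e+00  0.000000e+00  0.000000e+00  1.000000e+00]]
{'mtx': array([[371.64829954,   0.        , 316.18089231],
       [  0.        , 371.64829954, 237.73725289],
       [  0.        ,   0.        ,   1.        ]]), 'camera_from_world': array([[ 2.50714867e-01,  9.68060046e-01, -1.34303414e-03,
        -6.72504255e+02],
       [ 9.22193550e-01, -2.38413604e-01,  3.04496321e-01,
        -3.83780651e+01],
       [ 2.94450525e-01, -7.75802919e-02, -9.52512565e-01,
         3.78419604e+02],
       [ 0.00000000e+00,  0.00000000e+00,  0.00000000e+00,
         1.00000000e+00]])}
{'time_s': 0.15, 'qpos': array([ 1.28012920e+00,  2.64587561e-01,  1.60503813e+00,  2.33217086e-05,
        1.27370023e+00, -3.69069942e-02]), 'joint_vel': array([ 0.00094654, -0.00297446, -0.00494702, -0.00053228, -0.00044992,
        0.0024817 ]), 'effort': array([ 1.16480394e-03, -5.15897906e+01, -3.67962241e+01, -2.29466959e-04,
        7.90858147e-03,  1.47328473e-05]), 'position': array([169.29565146, 652.8525326 , 230.25497782]), 'tcp_rot': array([-1.52307340e-04,  1.26543258e-01,  9.91960711e-01, -8.53217113e-04]), 'ft_force': array([-0.61219388, -0.173158  , -0.15101563]), 'moment': array([-0.0073845 ,  0.0145487 , -0.05218966]), 'grasp_force': 0.0, 'width': 85.25487065297332}
```

View pics/scene0.png

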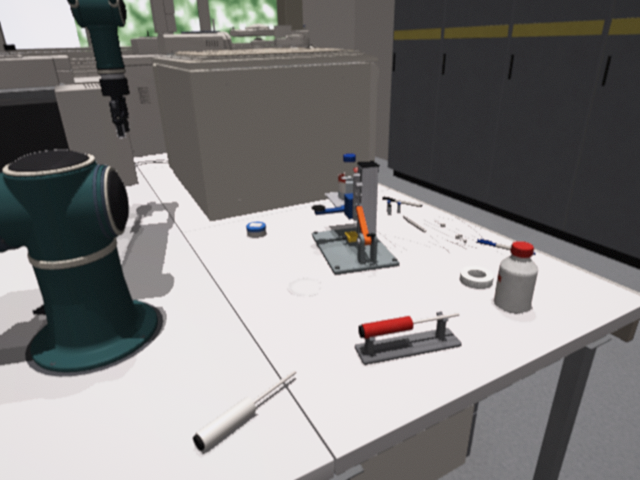

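View pics/side0.png

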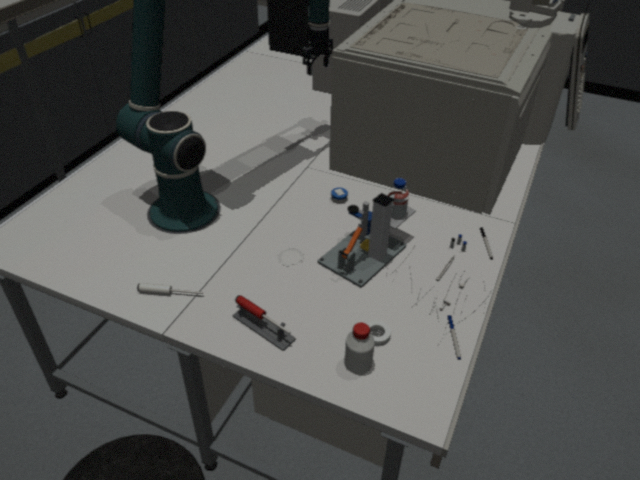

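Scene: red screwdriver in its cradle at (385,327)/(410,340), the white look-alike at (245,412), lift at (358,235), with the orange pawl at (362,222), tape (477,277), waste (516,280), tin (256,228). Side: red screwdriver (250,305), white one (170,291), lift (360,245). The red-handled one in the cradle fits; the white one is loose and excluded by the text.

```bash
cat > h.py <<'E'
from rig import env
import cv2,numpy as np
def ray(c,p):
    K=c["mtx"];T=c["camera_from_world"];R=T[:3,:3]
    d=np.array([(p[0]-K[0,2])/K[0,0],(p[1]-K[1,2])/K[1,1]])
    if c.get("fish"):
        r=np.hypot(*d); v=np.r_[np.sin(r)*d/max(r,1e-9),np.cos(r)]
    else: v=np.r_[d,1]
    v=R.T@v; return -R.T@T[:3,3], v/np.linalg.norm(v)
def plane(c,p,z):
    o,v=ray(c,p); return o+v*(z-o[2])/v[2]
def tri(*cp):
    A=np.zeros((3,3));b=np.zeros(3);L=[]
    for c,p in cp:
        o,v=ray(c,p);M=np.eye(3)-np.outer(v,v);A+=M;b+=M@o;L.append((o,M))
    x=np.linalg.solve(A,b); return x,[round(float(np.linalg.norm(M@(x-o))),2) for o,M in L]
def cal(n):
    c=dict(env.calibration(n)); c["fish"]=n=="wrist"; return c
def proj(c,X):
    T=c["camera_from_world"];K=c["mtx"];q=T[:3,:3]@np.array(X,float)+T[:3,3]
    if c["fish"]:
        r=np.hypot(q[0],q[1]);t=np.arctan2(r,q[2]);d=q[:2]/max(r,1e-9)*t
    else: d=q[:2]/q[2]
    return d*[K[0,0],K[1,1]]+K[:2,2]
def red(im): 
    h=cv2.cvtColor(im,cv2.COLOR_BGR2HSV); return ((h[...,0]<6)|(h[...,0]>174))&(h[...,1]>150)&(h[...,2]>60)
def orange(im):
    h=cv2.cvtColor(im,cv2.COLOR_BGR2HSV); return (h[...,0]>=7)&(h[...,0]<=18)&(h[...,1]>180)&(h[...,2]>110)
def blobs(m,amin=20):
    n,l,s,c=cv2.connectedComponentsWithStats(m.astype(np.uint8)); return [(s[i,4],np.round(c[i],1),l==i) for i in range(1,n) if s[i,4]>=amin]
E
python3 - <<'E'
from h import *
C={n:cal(n) for n in("scene","side")}
for n in C:
    im=cv2.imread(f"pics/{n}0.png")
    for f in(red,orange):
        for a,c,m in blobs(f(im)):
            r=cv2.minAreaRect(np.argwhere(m)[:,::-1].astype(np.float32)); print(n,f.__name__,a,c,np.round(cv2.boxPoints(r),1).tolist())
print(tri((C["scene"],(385,327)),(C["side"],(250,305))))
for n,p in(("scene",[(313,234),(366,228),(398,263),(334,271)]),("side",[(319,260),(366,228),(406,238),(362,283)])):
    print(n,[np.round(plane(C[n],q,12)[:2]) for q in p])
for k,a,b in(("waste",(516,300),(360,355)),("tape",(477,275),(379,333)),("tin",(256,228),(340,194)),("bottlecap",(349,158),(400,183))):
    print(k,np.round(tri((C["scene"],a),(C["side"],b))[0]))
print("white",plane(C["scene"],(245,412),10),"crad",[np.round(plane(C["scene"],q,8)[:2]) for q in[(357,348),(440,330),(461,341),(363,358)]])
im=cv2.imread("pics/scene0.png"); a=cv2.resize(im[140:370,240:550],None,fx=2.5,fy=2.5,interpolation=cv2.INTER_CUBIC); cv2.imwrite("pics/crop1.png",a)
E
```

```text
scene red 278 [521.8 249. ] [[511.0, 242.0], [532.0, 242.0], [532.0, 256.0], [511.0, 256.0]]
scene red 614 [387.  326.3] [[361.70001220703125, 324.5], [410.29998779296875, 314.5], [413.0, 327.79998779296875], [364.3999938964844, 337.70001220703125]]
scene orange 202 [362.9 224.4] [[354.3999938964844, 207.8000030517578], [360.79998779296875, 205.89999389648438], [371.3999938964844, 241.60000610351562], [365.0, 243.5]]
side red 215 [249.6 306. ] [[235.1999969482422, 300.79998779296875], [239.1999969482422, 294.79998779296875], [263.6000061035156, 311.1000061035156], [259.6000061035156, 317.1000061035156]]
side red 148 [361.2 329.1] [[354.0, 323.0], [369.0, 323.0], [369.0, 334.0], [354.0, 334.0]]
side orange 76 [352.6 240.2] [[344.6000061035156, 251.8000030517578], [357.5, 227.1999969482422], [360.29998779296875, 228.6999969482422], [347.3999938964844, 253.3000030517578]]
(array([ 426.12554555, -309.87130151,   51.70178755]), [0.79, 0.79])
scene [array([547., 170.]), array([692., 129.]), array([636., -82.]), array([489., -38.])]
side [array([496., -39.]), array([566., 156.]), array([693., 164.]), array([643., -73.])]
waste [ 733. -320.   18.]
tape [ 747. -218.   11.]
tin [426. 278.  17.]
bottlecap [654. 158. 207.]
white [ 170.29821214 -327.80492543   10.        ] crad [array([ 387., -287.]), array([ 543., -320.]), array([ 552., -362.]), array([ 381., -314.])]
```

View pics/crop1.png

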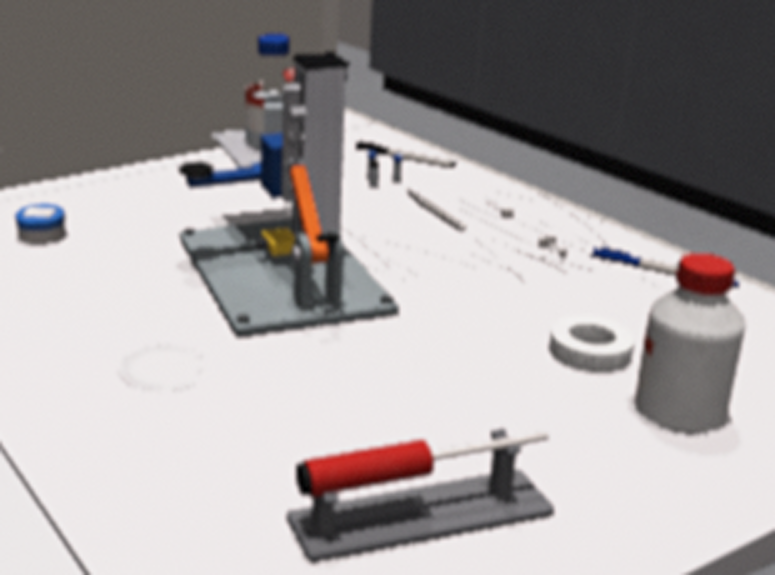

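View pics/wrist0.png

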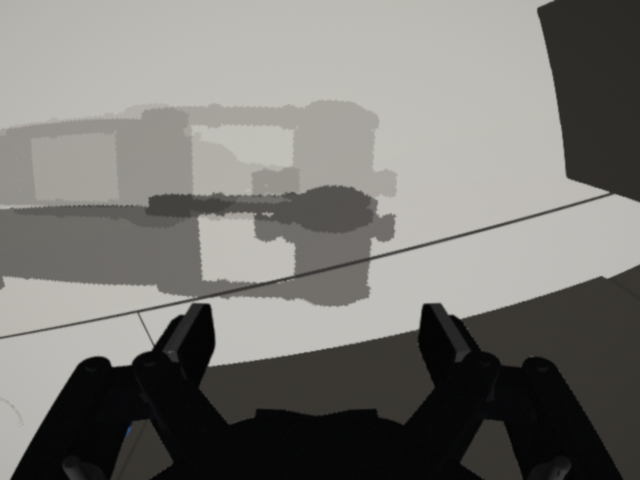

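Crop confirms the red-handled screwdriver lying in the cradle, handle towards -x world and shaft towards +x world; the lift's pawl (orange) leans to the rack. The wrist view so far only shows empty table and the box at the upper right. Now check free paths.

```bash
python3 - <<'E'
from h import *
C={n:cal(n) for n in("scene","side")}
print([np.round(plane(C["side"],p,0)) for p in[(331,172),(497,208)]],[np.round(plane(C["scene"],p,0)) for p in[(213,216)]])
print("top",[np.round(plane(C["side"],p,h)[:2]) for h in(200,300,400) for p in[(331,62),(517,100)]])
from scipy.spatial.transform import Rotation as R
s=env.sense();w=cal("wrist");q=s["tcp_rot"];Rt=R.from_quat(np.r_[q[1:],q[0]]).as_matrix()
T=w["camera_from_world"];o=-T[:3,:3].T@T[:3,3]; print("cam in tool",Rt.T@(o-s["position"]), "axes",np.round(Rt.T@T[:3,:3].T,3)); print(Rt)
E
```

```text
[array([338., 405.,   0.]), array([910., 452.,   0.])] [array([361., 481.,   0.])]
top [array([144., 831.]), array([861., 832.]), array([233., 621.]), array([875., 622.]), array([323., 411.]), array([889., 412.])]
cam in tool [  78.89202828   -1.71407737 -140.96767462] axes [[ 0.    -0.952 -0.305]
 [ 1.     0.     0.   ]
 [-0.    -0.305  0.952]]
[[-9.67973561e-01  2.51051621e-01 -5.18103542e-04]
 [ 2.51052141e-01  9.67972152e-01 -1.65416877e-03]
 [ 8.62280477e-05 -1.73126264e-03 -9.99998498e-01]]
```

```bash
echo '{"steps": [[-22,-44,0,0,85],[-22,-44,0,0,85],[-22,-44,0,0,85],[-22,-44,0,0,85],[-22,-44,0,0,85]]}' | python3 -m pendant; echo '{"steps": [[-38,-32,0,0,85],[-38,-32,0,0,85],[-38,-32,0,0,85],[-38,-32,0,0,85],[-38,-32,0,0,85]]}' | python3 -m pendant
```

```text
time_s: 0.65
position: [220.7, 410.7, 230.8]
tcp_rot: [0.0, 0.126, 0.992, -0.0]
ft_force: [1.0, -0.2, 0.6]
width: 84.7
grasp_force: 0.0
time_s: 1.15
position: [365.0, 208.4, 231.4]
tcp_rot: [0.0, 0.126, 0.992, 0.0]
ft_force: [1.0, 0.6, -0.3]
width: 85.0
grasp_force: 0.0
```

```bash
cat > shot.py <<'E'
import sys,pickle
from h import *
n=sys.argv[1]; c=cal("wrist"); im=env.capture("wrist"); cv2.imwrite(f"pics/{n}.png",im); pickle.dump(c,open(f"pics/{n}.pkl","wb"))
E
python3 shot.py A; echo '{"steps": [[-18,-34,0,0,85],[-18,-34,0,0,85],[-18,-34,0,0,85],[-18,-34,0,0,85],[0,0,0,0,85]]}' | python3 -m pendant; python3 shot.py B
echo '{"steps": [[-10,-42,0,0,85],[-10,-42,0,0,85],[-10,-42,0,0,85],[-10,-42,0,0,85],[0,0,0,0,85]]}' | python3 -m pendant;python3 shot.py C;  echo '{"steps": [[-12,-40,0,0,85],[-12,-40,0,0,85],[-12,-40,0,0,85],[0,0,0,0,85]]}' | python3 -m pendant; python3 shot.py D
python3 - <<'E'
import cv2,numpy as np
a=[cv2.imread(f"pics/{n}.png") for n in "ABCD"]
cv2.imwrite("pics/quad.png",cv2.resize(np.vstack([np.hstack(a[:2]),np.hstack(a[2:])]),(800,600),interpolation=cv2.INTER_AREA))
E
```

```text
time_s: 1.7
position: [400.5, 57.0, 231.2]
tcp_rot: [0.0, 0.129, 0.992, -0.001]
ft_force: [-0.4, 0.2, 0.1]
width: 85.1
grasp_force: 0.0
time_s: 2.25
position: [396.5, -115.0, 231.3]
tcp_rot: [0.0, 0.129, 0.992, -0.001]
ft_force: [-0.3, 1.0, 0.1]
width: 85.1
grasp_force: 0.0
time_s: 2.7
position: [402.4, -238.9, 231.3]
tcp_rot: [0.0, 0.127, 0.992, -0.0]
ft_force: [0.2, 0.4, -0.5]
width: 85.0
grasp_force: 0.0
```

View pics/quad.png

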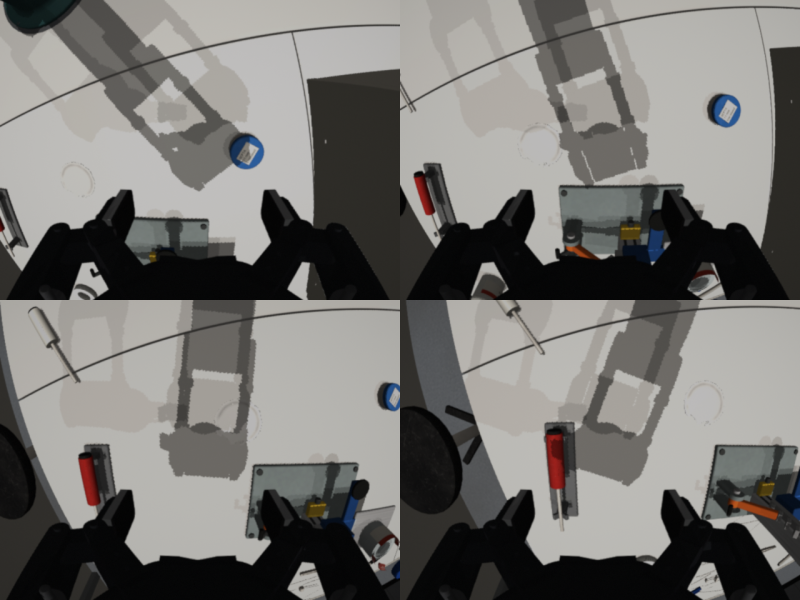

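Quad (800x600 composite): A/B show the lift plate with yellow stop and pad arm partly behind the gripper; C/D show the red screwdriver in its cradle at C≈(90,480), D≈(556,470 quad) clearly, white look-alike at (515,320). Now measure the rod axis from C and D (and scene/side as check).

```bash
cat > rodm.py <<'E'
import pickle,sys
from h import *
def axis(c,im,sel=None):
    b=[x for x in blobs(red(im),60)]; 
    b=max(b,key=lambda x:x[0]) if sel is None else min(b,key=lambda x:np.hypot(*(x[1]-sel)))
    pts=np.argwhere(b[2])[:,::-1].astype(float); m=pts.mean(0); d=np.linalg.svd(pts-m,full_matrices=False)[2][0]
    t=(pts-m)@d; return m,d,m+d*(t.min()-.5),m+d*(t.max()+.5),b[0]
V=[]
for n,s in(("C",None),("D",None)):
    V.append((pickle.load(open(f"pics/{n}.pkl","rb")),cv2.imread(f"pics/{n}.png"),s))
V+=[(cal("scene"),cv2.imread("pics/scene0.png"),(387,326)),(cal("side"),cv2.imread("pics/side0.png"),(250,306))]
E_=[]
for c,im,s in V:
    m,d,e0,e1,a=axis(c,im,s); print(np.round(e0),np.round(e1),a); E_.append((c,m,d,e0,e1))
# planes
def line(idx):
    N=[];o=[]
    for i in idx:
        c,m,d,e0,e1=E_[i]; O,v0=ray(c,e0*.8+e1*.2); _,v1=ray(c,e0*.2+e1*.8); n=np.cross(v0,v1); N.append(n/np.linalg.norm(n)); o.append(O)
    N=np.array(N); dd=np.linalg.svd(N)[2][2]; dd*=np.sign(dd[0])
    p=np.linalg.lstsq(np.vstack([N,[1,0,0]]),np.r_[[n@O for n,O in zip(N,o)],430],rcond=None)[0]
    return p,dd
for idx in((0,1),(2,3),(0,1,2,3)):
    p,dd=line(idx); print(idx,"pt@x430",np.round(p,1),"dir",np.round(dd,4),"yaw",np.arctan2(dd[1],dd[0]))
    for i in range(4):
        c=E_[i][0]; r=[]
        for e in E_[i][3:]:
            O,v=ray(c,e); A=np.stack([dd,-v],1); t=np.linalg.lstsq(A,O-p,rcond=None)[0]; r.append(np.round(p+dd*t[0],1))
        print("  ends",i,r)
E
python3 rodm.py
python3 - <<'E'
import cv2
im=cv2.imread("pics/D.png"); cv2.imwrite("pics/Dc.png",cv2.resize(im[180:400,200:300],None,fx=2.6,fy=2.6,interpolation=cv2.INTER_CUBIC))
E
```

```text
[134. 252.] [150. 328.] 1432
[245. 213.] [252. 302.] 2051
[412. 322.] [362. 331.] 614
[237. 297.] [262. 314.] 215
(0, 1) pt@x430 [ 430.  -313.4   50. ] dir [ 0.9722 -0.2342  0.0054] yaw -0.23640491506804412
  ends 0 [array([ 387.3, -303.2,   49.7]), array([ 473.9, -324. ,   50.2])]
  ends 1 [array([ 386.2, -302.9,   49.7]), array([ 473.7, -324. ,   50.2])]
  ends 2 [array([ 473.5, -323.9,   50.2]), array([ 386.9, -303.1,   49.7])]
  ends 3 [array([ 380.7, -301.6,   49.7]), array([ 468.2, -322.7,   50.2])]
(2, 3) pt@x430 [ 430.  -315.1   54.6] dir [ 0.9684 -0.2495  0.0032] yaw -0.2521356951303511
  ends 0 [array([ 386. , -303.7,   54.4]), array([ 471.8, -325.8,   54.7])]
  ends 1 [array([ 384.9, -303.5,   54.4]), array([ 471.1, -325.7,   54.7])]
  ends 2 [array([ 471.1, -325.7,   54.7]), array([ 385.6, -303.6,   54.4])]
  ends 3 [array([ 383.1, -303. ,   54.4]), array([ 470.4, -325.5,   54.7])]
(0, 1, 2, 3) pt@x430 [ 430.  -312.7   52. ] dir [ 0.9709 -0.2396 -0.0072] yaw -0.24191064290499661
  ends 0 [array([ 386.7, -302.1,   52.4]), array([ 473.1, -323.4,   51.7])]
  ends 1 [array([ 385.8, -301.8,   52.4]), array([ 473. , -323.3,   51.7])]
  ends 2 [array([ 473.4, -323.4,   51.7]), array([ 386.8, -302.1,   52.4])]
  ends 3 [array([ 382. , -300.9,   52.4]), array([ 468.9, -322.3,   51.8])]
```

View pics/Dc.png

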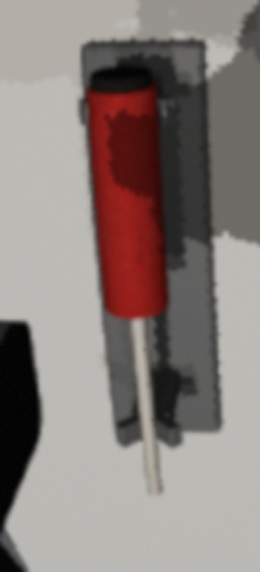

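Rod: shoulder at (473.8,-324,50), yaw -0.236, level, height 50 mm from the two wrist views as expected. Now look down on the lift from two places.

```bash
echo '{"steps": [[-30,31,-14,0,85],[-30,31,-14,0,85],[-30,31,-14,0,85],[-30,31,-14,0,85]]}' | python3 -m pendant; echo '{"steps": [[-30,31,-14,0,85],[-30,31,-14,0,85],[-30,31,-14,0,85],[-30,31,-14,0,85],[0,0,0,0,85]]}' | python3 -m pendant;python3 shot.py E;echo '{"steps": [[11,42,0,0,85],[11,42,0,0,85],[11,42,0,0,85],[0,0,0,0,85]]}' | python3 -m pendant; python3 shot.py F
python3 - <<'E'
import cv2,numpy as np
a=[cv2.imread(f"pics/{n}.png")[0:400,x:x+400] for n,x in(("E",180),("F",60))]
cv2.imwrite("pics/EF.png",np.hstack(a))
E
```

```text
time_s: 3.15
position: [549.7, -142.8, 287.7]
tcp_rot: [-0.0, 0.125, 0.992, 0.001]
ft_force: [0.4, 0.3, 0.4]
width: 84.9
grasp_force: 0.0
time_s: 3.65
position: [699.5, -49.9, 344.0]
tcp_rot: [0.001, 0.123, 0.992, 0.001]
ft_force: [0.6, -0.5, 1.3]
width: 84.9
grasp_force: 0.0
time_s: 4.1
position: [693.1, 79.9, 342.7]
tcp_rot: [-0.001, 0.123, 0.992, 0.001]
ft_force: [0.1, -0.9, -0.6]
width: 84.7
grasp_force: 0.0
```

View pics/EF.png

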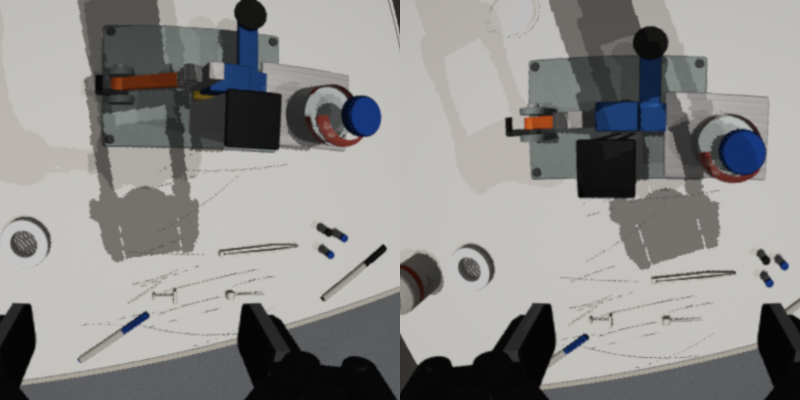

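E/F crop: plate, mast black top E≈(252,120), F≈(606,168); pad E(250,14), F(650,43); pawl orange E(145,82), F(538,122); bottle cap E(361,116). Measure these by masks.

```bash
cat > liftm.py <<'E'
import pickle
from h import *
c={n:pickle.load(open(f"pics/{n}.pkl","rb")) for n in "EF"}; im={n:cv2.imread(f"pics/{n}.png") for n in "EF"}
off={"E":180,"F":60-400}
roi={"E":{"mast":(215,85,290,155),"pad":(230,0,270,32)},"F":{"mast":(570,132,642,202),"pad":(630,24,672,62)}}
R={}
for n in "EF":
    g=im[n].max(2)
    for k,(x0,y0,x1,y1) in roi[n].items():
        s=g[y0:y1,x0+off[n]:x1+off[n]]; m=s<48
        b=max(blobs(m),key=lambda x:x[0]); p=np.argwhere(b[2])[:,::-1].astype(np.float32)+[x0+off[n],y0]
        r=cv2.minAreaRect(p.astype(np.float32)); q=cv2.boxPoints(r)
        if k=="pad": cc,rad=cv2.minEnclosingCircle(p.astype(np.float32)); print(n,k,b[0],np.round(cc,1),round(rad,1),np.round(b[1]+[x0+off[n],y0],1)); R[n,k]=cc
        else: 
            q=q[np.argsort(np.arctan2(*(q-q.mean(0)).T[::-1]))]; print(n,k,b[0],np.round(q,1).tolist()); R[n,k]=q
print("pad",tri(*[(c[n],R[n,"pad"]) for n in "EF"]))
for i in range(4): print("mast",tri(*[(c[n],R[n,"mast"][i]) for n in "EF"]),[np.round(plane(c[n],R[n,"mast"][i],217)[:2],1) for n in "EF"])
for k,a,b in(("plateTL",(104,26),(530,63)),("BL",(104,146),(530,180)),):
    A=(a[0]+180,a[1]);B=(b[0]-340,b[1]); print(k,tri((c["E"],A),(c["F"],B)),plane(c["E"],A,12)[:2],plane(c["F"],B,12)[:2])
print("TR",plane(c["E"],(279+180,38),12),plane(c["F"],(707-340,57),12))
for n in "EF":
    b=max(blobs(orange(im[n])),key=lambda x:x[0]); print(n,"pawl",b[0],np.round(cv2.boxPoints(cv2.minAreaRect(np.argwhere(b[2])[:,::-1].astype(np.float32))),1).tolist())
print("cap",tri((c["E"],(361+180,116)),(c["F"],(742-340,154))))
E
python3 liftm.py
```

```text
E mast 3232 [[395.20001220703125, 87.9000015258789], [461.0, 91.4000015258789], [458.0, 148.89999389648438], [392.1000061035156, 145.5]]
E pad 745 [429.3  14.4] 16.1 [429.8  14.4]
F mast 3591 [[237.0, 132.0], [296.0, 132.0], [296.0, 197.0], [237.0, 197.0]]
F pad 906 [310.5  45. ] 19.1 [309.7  43.2]
pad (array([534.5751696 , 112.59786144, 102.5841649 ]), [1.07, 1.07])
mast (array([607.92324005,  35.7969979 , 189.56108817]), [1.57, 1.57]) [array([610.7,  29.4]), array([607.3,  41.5])]
mast (array([620.24791381,  82.1452904 , 209.78330455]), [1.44, 1.44]) [array([621.7,  79.2]), array([618.7,  82.5])]
mast (array([665.32614416,  69.90345782, 211.18006908]), [0.33, 0.33]) [array([664.1,  67.7]), array([664.6,  70.5])]
mast (array([655.17070001,  22.11932824, 194.47078992]), [1.37, 1.37]) [array([651.3,  17.8]), array([653.4,  28. ])]
plateTL (array([490.84676867, -39.34901599,   7.50005471]), [1.04, 1.04]) [491.01782562 -39.34774114] [493.09514767 -37.92387349]
BL (array([641.76108185, -76.80437343,  22.84353679]), [0.2, 0.2]) [642.02035214 -77.84879247] [642.55860311 -80.88732462]
TR [549.73204866 179.97233781  12.        ] [547.66280248 181.18446804  12.        ]
E pawl 74 [[295.0, 78.0], [301.0, 78.0], [301.0, 88.0], [295.0, 88.0]]
F pawl 306 [[184.0, 117.5], [210.89999389648438, 115.0], [212.0, 126.9000015258789], [185.10000610351562, 129.39999389648438]]
cap (array([652.51330293, 155.58112114, 205.76761043]), [0.86, 0.86])
```

```bash
python3 - <<'E'
import cv2,numpy as np
im={n:cv2.imread(f"pics/{n}.png") for n in "EF"}
def cr(n,x,y):
    a=im[n][y:y+75,x:x+100]; a=(255*(a/255.)**.45).astype(np.uint8); a=cv2.resize(a,(400,300),interpolation=cv2.INTER_CUBIC)
    for i in range(0,100,20): cv2.putText(a,str(x+i),(i*4,10),0,.35,(255,0,255),1); cv2.line(a,(i*4,12),(i*4,18),(255,0,255),1)
    for j in range(0,75,15): cv2.putText(a,str(y+j),(0,j*4+4),0,.35,(255,0,255),1)
    return a
cv2.imwrite("pics/mos.png",np.vstack([np.hstack([cr("E",380,80),cr("F",225,130)]),np.hstack([cr("E",270,50),cr("F",160,90)])]))
E
```

```text
(no output)
```

View pics/mos.png

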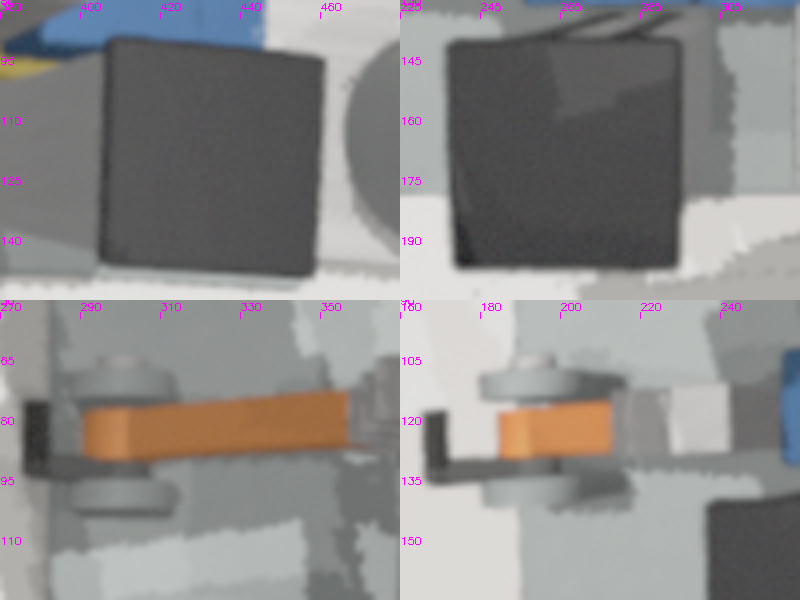

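Mosaic: mast top corners E (407,89.5),(460.8,95),(458.5,149),(405.2,145); F (237,140.5),(294.8,139.5),(294.8,196.5),(239.3,197). Black end-stop peg at E (278.8,84.3), F (168.8,125), on a dark bracket behind the pawl.

```bash
cat > lift2.py <<'E'
import pickle
from h import *
c={n:pickle.load(open(f"pics/{n}.pkl","rb")) for n in "EF"}
m={"E":[(407,89.5),(460.75,95),(458.5,149),(405.2,145)],"F":[(237,140.5),(294.75,139.5),(294.75,196.5),(239.25,197)]}
P=[]
for i in range(4):
    x,e=tri((c["E"],m["E"][i]),(c["F"],m["F"][i])); a=[plane(c[n],m[n][i],217)[:2] for n in "EF"]; P.append(np.mean(a,0)); print(np.round(x,1),e,np.round(a,1))
P=np.array(P); ux=(P[2]+P[3]-P[0]-P[1])/2; uy=(P[1]+P[2]-P[0]-P[3])/2
print("sizes",np.hypot(*ux),np.hypot(*uy),"yaw",np.arctan2(ux[1],ux[0]),np.arctan2(-uy[0],uy[1]))
pl=[plane(c[n],p,12)[:2] for n,p in(("E",(284,26)),("F",(190,63)),("E",(284,146)),("F",(190,180)),("E",(459,38)),("F",(367,57)))]
TL,BL,TR=[(pl[i]+pl[i+1])/2 for i in(0,2,4)]; print("plate yaw",np.arctan2(*(BL-TL)[::-1]),np.arctan2(-(TR-TL)[0],(TR-TL)[1]))
yaw=float(__import__("sys").argv[1]) if len(__import__("sys").argv)>1 else np.mean([np.arctan2(ux[1],ux[0]),np.arctan2(-uy[0],uy[1])])
ex=np.array([np.cos(yaw),np.sin(yaw)]);ey=np.array([-ex[1],ex[0]]); ctr=P.mean(0); o=ctr-22*ex
print("yaw",yaw,"origin",o)
def L(X): d=np.array(X[:2])-o; return np.round([d@ex,d@ey]+list(X[2:]),1)
def W(x,y,z=0): return np.round(np.r_[o+x*ex+y*ey,z],1)
print("pad",L(tri((c["E"],(429.8,14.4)),(c["F"],(309.7,43.2)))[0]), "peg",L(tri((c["E"],(278.75,84.25)),(c["F"],(168.75,125)))[0]))
print("plate",L(TL),L(BL),L(TR))
for n in "EF": print(n,"pivot top px",np.round(proj(c[n],W(-15,-105,65)),1),"mid",np.round(proj(c[n],W(-15,-73,97)),1),"pad@", np.round(proj(c[n],W(-95,30,110)),1))
print("W mid",W(-15,-73.2,96.8),"pad",W(-95,30))
E
python3 lift2.py
```

```text
[613.3  38.9 212.8] [0.04, 0.04] [[613.4  37.8]
 [613.3  39.8]]
[624.1  80.  212.9] [0.27, 0.27] [[624.4  78.4]
 [623.7  80.3]]
[664.7  69.4 213.7] [0.06, 0.06] [[664.2  68.1]
 [664.   69.7]]
[654.   28.5 212.4] [0.47, 0.47] [[653.   27.4]
 [653.9  29.7]]
sizes 41.392346118718514 41.8317890680494 yaw -0.252437348159539 -0.2582529644282783
plate yaw -0.2647621530869752 -0.2528516262676211
yaw -0.25534515629390864 origin [617.45832087  59.45347151]
pad [-93.9  30.  105.2] peg [ -13.8 -126.5   84.8]
plate [ -96.6 -126.6] [  59.1 -128. ] [-97.1  99.8]
E pivot top px [299.7  84.2] mid [329.8  81.3] pad@ [431.1  12.3]
F pivot top px [192.3 123.1] mid [211.2 121.7] pad@ [309.6  41.2]
W mid [584.5  -7.6  96.8] pad [533.1 112.5   0. ]
```

```bash
cat > go.py <<'E'
import sys
from h import *
from scipy.spatial.transform import Rotation as R
X,Y,Z,yaw=map(float,sys.argv[1:5]) # yaw = world yaw of rod/lift x; tool x = -that
s=env.sense();q=s["tcp_rot"];M=R.from_quat(np.r_[q[1:],q[0]]).as_matrix()
d=M.T@(np.array([X,Y,Z])-s["position"]); cur=np.arctan2(-M[1,0],-M[0,0])
print("t",s["time_s"],"tool delta",np.round(d,1),"turn",round(-(yaw-cur),4),"F",np.round(s["ft_force"],1),"w",round(s["width"],1))
E
echo '{"steps": [[14,-44.5,0,0,85],[14,-44.5,0,0,85],[14,-44.5,0,0,85],[14,-44.5,0,0,85],[14,-44.5,0,0,85]]}' | python3 -m pendant;echo '{"steps": [[14,-44.5,30,0,85],[14,-44.5,30,0,85],[14,-44.5,30,0,85],[14,-44.5,30,0,85],[14,-44.5,30,0,85]]}' | python3 -m pendant; echo '{"steps": [[0,0,0,0,85],[0,0,0,0,85]]}' | python3 -m pendant; python3 go.py 450.5 -318.4 31 -0.2364
```

```text
time_s: 4.65
position: [569.2, -126.5, 343.0]
tcp_rot: [-0.0, 0.127, 0.992, -0.0]
ft_force: [0.1, -0.4, -0.0]
width: 84.8
grasp_force: 0.0
time_s: 5.15
position: [457.8, -304.3, 207.0]
tcp_rot: [-0.0, 0.127, 0.992, -0.0]
ft_force: [1.5, -0.1, -0.6]
width: 85.0
grasp_force: 0.0
time_s: 5.35
position: [458.2, -303.5, 206.9]
tcp_rot: [-0.001, 0.128, 0.992, 0.001]
ft_force: [0.0, -0.7, 0.7]
width: 84.9
grasp_force: 0.0
t 5.35 tool delta [  3.2 -16.6 175.9] turn -0.0206 F [ 0.  -0.7  0.7] w 84.9
```

```bash
echo '{"steps": [[3,-16.6,30,-0.018,60],[0,0,40,0,60],[0,0,40,0,60],[0,0,30,0,60],[0,0,0,0,60]]}' | python3 -m pendant; python3 go.py 450.5 -318.4 28 -0.2364;  python3 - <<'E'
from h import *
cv2.imwrite("pics/scene1.png",env.capture("scene"))
E
```

```text
time_s: 5.85
position: [451.1, -315.3, 64.5]
tcp_rot: [-0.003, 0.117, 0.993, 0.002]
ft_force: [-0.8, 0.1, -0.1]
width: 60.0
grasp_force: 0.0
t 5.85 tool delta [-0.4 -3.2 36.5] turn 0.0021 F [-0.8  0.1 -0.1] w 60.0
```

```bash
echo '{"steps": [[0,-3,18,0,60],[0,0,18,0,60],[0,0,0,0,60],[0,0,0,0,60]]}' | python3 -m pendant; python3 go.py 450.5 -318.4 28 -0.2364
```

```text
time_s: 6.3
position: [454.3, -322.2, 34.4]
tcp_rot: [0.001, 0.117, 0.993, -0.001]
ft_force: [-0.2, 0.2, -0.4]
width: 60.2
grasp_force: 0.0
t 6.3 tool delta [4.6 2.9 6.4] turn 0.0013 F [-0.2  0.2 -0.4] w 60.2
```

```bash
echo '{"steps": [[0,0,0,0,60],[0,0,0,0,60],[0,0,0,0,60]]}' | python3 -m pendant; python3 go.py 450.5 -318.4 28 -0.2364; python3 -c "
from h import *
s=env.sense(); print(s['qpos'],s['joint_vel'])"
```

```text
time_s: 6.6
position: [453.4, -322.1, 33.2]
tcp_rot: [0.001, 0.118, 0.993, -0.0]
ft_force: [0.2, -0.4, -0.7]
width: 60.0
grasp_force: 0.0
t 6.6 tool delta [3.7 2.9 5.2] turn 0.0007 F [ 0.2 -0.4 -0.7] w 60.0
[-6.62468864e-01  2.45235512e-01  2.02968012e+00  3.01589655e-05
  8.64841092e-01 -1.99758622e+00] [-2.63316037e-03  7.68244192e-03  8.79862616e-03  9.40852676e-05
 -4.09361879e-03 -8.22731496e-04]
```

```bash
echo '{"steps": [[3.5,3,5,0,60],[0,0,0,0,60],[0,0,0,0,60]]}' | python3 -m pendant; python3 go.py 450.5 -318.4 28 -0.2364;  python3 shot.py G; python3 - <<'E'
import pickle
from h import *
c=pickle.load(open("pics/G.pkl","rb")); im=cv2.imread("pics/G.png"); 
for a,p,m in blobs(red(im),60): print(a,p)
print(proj(c,(450.5,-318.4,50)),proj(c,(386.5,-303,50)),proj(c,(473.8,-324,50)))
E
```

```text
time_s: 6.9
position: [449.4, -317.5, 26.6]
tcp_rot: [-0.0, 0.118, 0.993, 0.0]
ft_force: [0.2, 0.8, 0.6]
width: 60.2
grasp_force: 0.0
t 6.9 tool delta [-1.2 -0.7 -1.4] turn 0.0006 F [0.2 0.8 0.6] w 60.2
15189 [320.  278.3]
[318.6855709  345.18504208] [319.32020452 167.86550427] [318.45654708 392.19467088]
```

```bash
echo '{"steps": [[0,0,0,0,20],[0,0,0,0,20],[0,0,0,0,20],[0,0,0,0,20],[0,0,0,0,20]]}' | python3 -m pendant 60;echo '{"steps": [[0,0,0,0,20],[0,0,0,0,20],[0,0,0,0,20]]}' | python3 -m pendant 115; python3 go.py 450.5 -318.4 28 -0.2364; python3 shot.py H; python3 - <<'E'
import pickle
from h import *
for n in "GH":
  im=cv2.imread(f"pics/{n}.png"); b=max(blobs(red(im),60),key=lambda x:x[0]); q=np.argwhere(b[2]); print(n,b[:2],q.min(0),q.max(0))
E
```

```text
time_s: 7.45
position: [450.3, -316.8, 27.3]
tcp_rot: [0.0, 0.118, 0.993, 0.001]
ft_force: [0.8, 6.0, 3.7]
width: 23.8
grasp_force: 58.5
time_s: 7.75
position: [450.3, -316.8, 27.5]
tcp_rot: [0.0, 0.118, 0.993, 0.001]
ft_force: [1.1, 4.9, 4.1]
width: 22.5
grasp_force: 112.3
t 7.75 tool delta [-0.5 -1.5 -0.5] turn -0.0005 F [1.1 4.9 4.1] w 22.5
G (np.int32(15189), array([320. , 278.3])) [168 284] [400 359]
H (np.int32(14817), array([317.5, 274.2])) [165 281] [396 356]
```

```bash
echo '{"steps": [[0,0,-6,0,20],[0,0,-10,0,20],[0,0,-20,0,20],[0,0,-30,0,20],[0,0,-30,0,20]]}' | python3 -m pendant; echo '{"steps": [[11,42,0,0,20],[11,42,0,0,20],[11,42,0,0,20],[11,42,0,0,20]]}' | python3 -m pendant;echo '{"steps": [[11,42,0,0,20],[11,42,0,0,20],[11,42,0,0,20],[11,42,0,0,20],[0,0,0,0,20]]}' | python3 -m pendant; echo '{"steps": [[0,0,0,0,20],[0,0,0,0,20]]}' | python3 -m pendant; python3 go.py 446 36 59.5 -0.255; python3 shot.py I;python3 - <<'E'
import pickle
from h import *
for n in "HI":
  im=cv2.imread(f"pics/{n}.png"); b=max(blobs(red(im),60),key=lambda x:x[0]); q=np.argwhere(b[2]); print(n,b[:2],q.min(0),q.max(0))
E
```

```text
time_s: 8.3
position: [449.6, -318.1, 124.3]
tcp_rot: [-0.0, 0.118, 0.993, -0.0]
ft_force: [1.1, -0.3, -0.4]
width: 22.2
grasp_force: 112.1
time_s: 8.7
position: [446.5, -143.4, 124.1]
tcp_rot: [0.001, 0.118, 0.993, -0.0]
ft_force: [0.9, 0.1, -2.1]
width: 22.3
grasp_force: 112.1
time_s: 9.2
position: [442.9, 33.4, 124.0]
tcp_rot: [0.001, 0.115, 0.993, 0.001]
ft_force: [-0.0, -0.7, -1.0]
width: 22.3
grasp_force: 112.2
time_s: 9.4
position: [443.2, 28.6, 123.5]
tcp_rot: [0.0, 0.118, 0.993, -0.0]
ft_force: [-0.0, 0.3, -0.1]
width: 22.3
grasp_force: 112.2
t 9.4 tool delta [-0.9  7.9 64. ] turn 0.019 F [-0.   0.3 -0.1] w 22.3
H (np.int32(14817), array([317.5, 274.2])) [165 281] [396 356]
I (np.int32(13065), array([317.6, 265.8])) [166 281] [396 355]
```

```bash
echo '{"steps": [[0,8,22,0.019,20],[0,0,22,0,20],[0,0,20,0,20],[0,0,0,0,20],[0,0,0,0,20]]}' | python3 -m pendant; python3 go.py 446 36 59.5 -0.255; python3 - <<'E'
from h import *
o=np.array([617.5,59.5]);yaw=-.255;ex=np.array([np.cos(yaw),np.sin(yaw)]);ey=np.array([-ex[1],ex[0]])
W=lambda x,y,z:np.r_[o+x*ex+y*ey,z]
for n in("scene","side"):
    im=env.capture(n);cv2.imwrite(f"pics/{n}2.png",im);c=cal(n)
    for l,p in(("pivot",W(-15,-105,65)),("nose",W(-15,-44,126)),("tip",W(-46,-66,82)),("shoulder",W(-136,-66,82))): print(n,l,np.round(proj(c,p),1))
    for f in(orange,red):
        for a,q,m in blobs(f(im)): print(f.__name__,a,q,np.round(cv2.boxPoints(cv2.minAreaRect(np.argwhere(m)[:,::-1].astype(np.float32))),0).tolist())
E
```

```text
time_s: 9.95
position: [444.7, 36.0, 59.0]
tcp_rot: [-0.001, 0.128, 0.992, -0.0]
ft_force: [0.3, -0.2, -1.1]
width: 22.1
grasp_force: 112.2
t 9.95 tool delta [-1.3  0.3 -0.5] turn -0.0018 F [ 0.3 -0.2 -1.1] w 22.1
scene pivot [366.5 241.3]
scene nose [358.2 207.5]
scene tip [348.5 229.7]
scene shoulder [311.1 234.3]
orange 207 [362.9 224.7] [[354.0, 208.0], [361.0, 206.0], [372.0, 242.0], [365.0, 244.0]]
red 179 [284.1 236.7] [[272.0, 234.0], [295.0, 232.0], [296.0, 239.0], [273.0, 242.0]]
red 279 [521.8 249.1] [[511.0, 242.0], [532.0, 242.0], [532.0, 256.0], [511.0, 256.0]]
side pivot [345.5 254.3]
side nose [359.8 226.8]
side tip [345.5 238. ]
side shoulder [320.8 225. ]
orange 81 [352.8 240.3] [[345.0, 251.0], [357.0, 228.0], [360.0, 229.0], [348.0, 253.0]]
red 151 [361.1 329.2] [[352.0, 331.0], [357.0, 321.0], [370.0, 327.0], [365.0, 338.0]]
```

```bash
echo '{"steps": [[-14,0,0,0,20],[-14,0,0,0,20],[-14,0,0,0,20],[-12,0,0,0,20],[-12,0,0,0,20]]}' | python3 -m pendant; echo '{"steps": [[0,0,0,0,20],[0,0,0,0,20]]}' | python3 -m pendant; python3 go.py 509.9 19.3 59.5 -0.255; python3 - <<'E'
from h import *
a=[]
for n,x,y in(("scene",290,160),("side",290,190)):
    im=env.capture(n);cv2.imwrite(f"pics/{n}3.png",im);a.append(cv2.resize(im[y:y+120,x:x+120],(400,400),interpolation=cv2.INTER_CUBIC))
cv2.imwrite("pics/ins.png",np.hstack(a))
E
```

```text
time_s: 10.55
position: [510.2, 20.2, 59.1]
tcp_rot: [0.0, 0.127, 0.992, 0.0]
ft_force: [-0.9, 0.7, -0.9]
width: 22.6
grasp_force: 112.2
time_s: 10.75
position: [508.5, 20.4, 58.7]
tcp_rot: [-0.001, 0.127, 0.992, -0.0]
ft_force: [-0.7, 0.1, -0.5]
width: 22.3
grasp_force: 112.2
t 10.75 tool delta [-1.6 -0.7 -0.8] turn -0.0 F [-0.7  0.1 -0.5] w 22.3
```

View pics/ins.png

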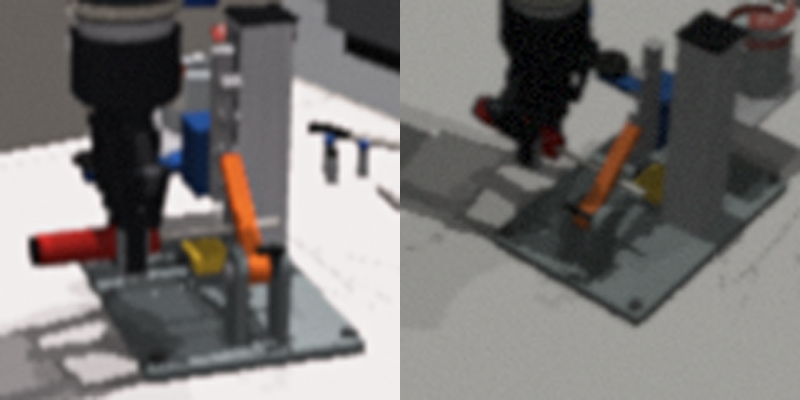

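Crop: the shaft passes under/behind the orange pawl in the scene view (tip at crop ≈(280,220)) and the fingers are clear of everything. Lift gently.

```bash
cat > st.py <<'E'
from h import *
from scipy.spatial.transform import Rotation as R
s=env.sense();o=np.array([617.5,59.5]);yaw=-.255;ex=np.array([np.cos(yaw),np.sin(yaw)]);ey=np.array([-ex[1],ex[0]])
d=s["position"][:2]-o;F=s["ft_force"];y,z=d@ey,s["position"][2]+22.5;v=np.array([y+105,z-65]);D=np.hypot(*v)
phi=np.arctan2(v[1],v[0])+np.arcsin(9/D)
n=np.array([np.sin(phi),-np.cos(phi)]); f=np.array([F[:2]@ey,F[2]])
print("t",round(s["time_s"],2),"lift x,y,axis z",np.round([d@ex,y,z],1),"theta",round(phi-np.pi/4,3),"r",round(float(np.sqrt(D*D-81)),1),"F lift xyz",np.round([F[:2]@ex,*f],1),"normal",round(float(f@n),1),"w",round(s["width"],1))
E
python3 st.py; echo '{"steps": [[0,0,-3,0,20],[0,0,-3,0,20],[0,0,-2,0,20],[0,0,0,0,20]]}' | python3 -m pendant; python3 st.py; echo '{"steps": [[0,0,-2,0,20],[0,-1,-3,0,20],[0,-3,-3,0,20],[0,-3,-3,0,20],[0,0,0,0,20]]}' | python3 -m pendant; python3 st.py
```

```text
t 10.85 lift x,y,axis z [-96.3 -65.3  81.1] theta -0.188 r 41.9 F lift xyz [ 0.1  0.4 -0.9] normal 1.0 w 22.5
time_s: 11.25
position: [508.8, 20.6, 67.6]
tcp_rot: [0.0, 0.127, 0.992, 0.0]
ft_force: [0.3, 1.2, -0.9]
width: 22.3
grasp_force: 112.1
t 11.25 lift x,y,axis z [-95.4 -65.1  90.1] theta -0.032 r 46.3 F lift xyz [-0.   1.2 -0.9] normal 1.5 w 22.3
time_s: 11.75
position: [506.7, 13.4, 78.4]
tcp_rot: [-0.0, 0.127, 0.992, -0.0]
ft_force: [-0.6, 1.2, -1.4]
width: 22.3
grasp_force: 111.8
t 11.75 lift x,y,axis z [-95.6 -72.5 100.9] theta 0.237 r 47.5 F lift xyz [-0.9  1.  -1.4] normal 1.6 w 22.3
```

```bash
echo '{"steps": [[0,-4,-2.6,0,20],[0,-4,-2.6,0,20],[0,-4,-2.6,0,20],[0,0,0,0,20]]}' | python3 -m pendant; python3 st.py; echo '{"steps": [[0,-4,-1.3,0,20],[0,-4,-1.3,0,20],[0,-4,-1.3,0,20],[0,0,0,0,20]]}' | python3 -m pendant; python3 st.py; echo '{"steps": [[0,-3,-0.2,0,20],[0,-3,-0.2,0,20],[0,0,0,0,20]]}' | python3 -m pendant; python3 st.py
python3 - <<'E'
from h import *
for n in("scene","side"):
    im=env.capture(n)
    for a,q,m in blobs(orange(im)): print(n,a,q,np.round(cv2.boxPoints(cv2.minAreaRect(np.argwhere(m)[:,::-1].astype(np.float32))),0).tolist())
E
```

```text
time_s: 12.15
position: [504.1, 1.4, 86.4]
tcp_rot: [0.0, 0.127, 0.992, -0.0]
ft_force: [-0.5, 0.8, -1.5]
width: 22.6
grasp_force: 111.9
t 12.15 lift x,y,axis z [-95.1 -84.8 108.9] theta 0.542 r 47.5 F lift xyz [-0.7  0.7 -1.5] normal 1.0 w 22.6
time_s: 12.55
position: [501.0, -10.2, 90.1]
tcp_rot: [0.0, 0.127, 0.992, -0.0]
ft_force: [0.2, 0.5, -0.5]
width: 21.9
grasp_force: 112.0
t 12.55 lift x,y,axis z [-95.2 -96.8 112.6] theta 0.803 r 47.4 F lift xyz [ 0.1  0.5 -0.5] normal 0.5 w 21.9
time_s: 12.85
position: [499.4, -15.8, 90.3]
tcp_rot: [0.0, 0.127, 0.992, -0.0]
ft_force: [1.2, 1.6, -0.8]
width: 22.3
grasp_force: 111.9
t 12.85 lift x,y,axis z [ -95.3 -102.6  112.8] theta 0.925 r 47.0 F lift xyz [ 0.7  1.8 -0.8] normal 1.7 w 22.3
scene 22 [369.5 209.6] [[367.0, 208.0], [372.0, 208.0], [372.0, 211.0], [367.0, 211.0]]
```

```bash
cat > pw.py <<'E'
import sys
from h import *
o=np.array([617.5,59.5]);yaw=-.255;ex=np.array([np.cos(yaw),np.sin(yaw)]);ey=np.array([-ex[1],ex[0]])
W=lambda x,y,z:np.r_[o+x*ex+y*ey,z]
for n in("scene","side"):
    im=env.capture(n);cv2.imwrite(f"pics/p_{n}.png",im);c=cal(n);h=cv2.cvtColor(im,cv2.COLOR_BGR2HSV)
    for th in map(float,sys.argv[1:]):
        a=np.pi/4+th; P=[np.round(proj(c,W(-15,-105+r*np.cos(a),65+r*np.sin(a)))).astype(int) for r in(0,20,40,60,80)]
        print(n,th,[(p.tolist(),h[p[1],p[0]].tolist()) for p in P])
    m=(h[...,0]>=4)&(h[...,0]<=20)&(h[...,1]>150)&(h[...,2]>40)
    for a,q,mm in blobs(m,8):
        if 300<q[0]<400 and 150<q[1]<270: print(a,q,np.argwhere(mm).min(0)[::-1],np.argwhere(mm).max(0)[::-1])
E
python3 pw.py 0 0.9
```

```text
scene 0.0 [([367, 241], [10, 217, 113]), ([365, 233], [9, 201, 90]), ([363, 225], [160, 7, 111]), ([361, 218], [128, 12, 86]), ([359, 210], [150, 4, 60])]
scene 0.9 [([367, 241], [10, 217, 113]), ([367, 234], [8, 177, 52]), ([368, 226], [10, 215, 108]), ([368, 218], [9, 221, 106]), ([369, 210], [10, 214, 203])]
205 [368.2 225.3] [365 207] [372 243]
side 0.0 [([346, 254], [21, 91, 28]), ([349, 248], [30, 18, 58]), ([352, 242], [78, 13, 102]), ([355, 235], [98, 23, 44]), ([359, 229], [80, 16, 94])]
side 0.9 [([346, 254], [21, 91, 28]), ([345, 249], [11, 205, 61]), ([345, 244], [11, 206, 63]), ([345, 239], [12, 221, 60]), ([345, 234], [12, 157, 151])]
75 [344.7 243.4] [343 234] [347 252]
```

```bash
echo '{"steps": [[0,-2,0.3,0,20],[0,-2,0.4,0,20],[0,-2,0.5,0,20],[0,-1.5,0.4,0,20],[0,0,0,0,20]]}' | python3 -m pendant; python3 st.py; echo '{"steps": [[0,-1,0.3,0,20],[0,0,0,0,20]]}' | python3 -m pendant;python3 st.py;  echo '{"steps": [[0,-1,0.3,0,20],[0,0,0,0,20]]}' | python3 -m pendant;python3 st.py
```

```text
time_s: 13.55
position: [497.4, -22.8, 88.6]
tcp_rot: [0.0, 0.127, 0.992, -0.0]
ft_force: [-0.6, 1.5, 0.2]
width: 22.5
grasp_force: 112.0
t 13.55 lift x,y,axis z [ -95.4 -110.   111.1] theta 1.088 r 45.5 F lift xyz [-0.9  1.4  0.2] normal 1.3 w 22.5
time_s: 13.75
position: [497.2, -23.7, 88.3]
tcp_rot: [0.0, 0.127, 0.992, -0.0]
ft_force: [-0.2, 0.7, 0.5]
width: 22.3
grasp_force: 112.0
t 13.75 lift x,y,axis z [ -95.4 -110.8  110.8] theta 1.108 r 45.3 F lift xyz [-0.4  0.6  0.5] normal 0.8 w 22.3
time_s: 13.95
position: [497.0, -24.6, 88.0]
tcp_rot: [0.0, 0.127, 0.992, -0.0]
ft_force: [0.3, 1.4, 1.2]
width: 22.5
grasp_force: 112.0
t 13.95 lift x,y,axis z [ -95.4 -111.8  110.5] theta 1.13 r 45.1 F lift xyz [-0.1  1.4  1.2] normal 1.8 w 22.5
```

```bash
cat sts 2>/dev/null; echo '{"steps": [[0,-0.7,0.3,0,20],[0,0,0,0,20]]}' | python3 -m pendant | grep ft; python3 st.py;  echo '{"steps": [[0,-0.7,0.3,0,20],[0,0,0,0,20]]}' | python3 -m pendant| grep ft;python3 st.py
```

```text
ft_force: [-0.5, 2.7, 0.9]
t 14.15 lift x,y,axis z [ -95.4 -112.5  110.2] theta 1.147 r 44.9 F lift xyz [-1.1  2.5  0.9] normal 2.6 w 22.2
ft_force: [0.3, 2.5, 1.5]
t 14.35 lift x,y,axis z [ -95.4 -113.2  109.9] theta 1.164 r 44.7 F lift xyz [-0.3  2.5  1.5] normal 2.9 w 22.2
```

```bash
echo '{"steps": [[0,-0.7,0.3,0,20],[0,0,0,0,20]]}' | python3 -m pendant | grep ft; python3 st.py;  echo '{"steps": [[0,-0.7,0.3,0,20],[0,0,0,0,20]]}' | python3 -m pendant| grep ft;python3 st.py; echo '{"steps": [[0,-0.7,0.3,0,20],[0,0,0,0,20]]}' | python3 -m pendant| grep ft;python3 st.py
```

```text
ft_force: [-0.1, 0.8, 1.7]
t 14.55 lift x,y,axis z [ -95.4 -113.9  109.6] theta 1.181 r 44.6 F lift xyz [-0.3  0.7  1.7] normal 1.3 w 22.5
ft_force: [-0.6, 3.0, 1.5]
t 14.75 lift x,y,axis z [ -95.4 -114.3  109.3] theta 1.192 r 44.4 F lift xyz [-1.4  2.8  1.5] normal 3.1 w 22.4
ft_force: [0.1, 4.2, 1.6]
t 14.95 lift x,y,axis z [ -95.4 -114.7  109.1] theta 1.202 r 44.2 F lift xyz [-0.9  4.1  1.6] normal 4.4 w 22.4
```

```bash
echo '{"steps": [[0,-0.7,0.3,0,20],[0,0,0,0,20],[0,0,0,0,20]]}' | python3 -m pendant | grep ft; python3 st.py;  echo '{"steps": [[0,-0.5,0.2,0,20],[0,0,0,0,20],[0,0,0,0,20]]}' | python3 -m pendant| grep ft;python3 st.py
```

```text
ft_force: [0.8, 7.0, 1.8]
t 15.25 lift x,y,axis z [ -95.4 -115.   108.9] theta 1.212 r 44.1 F lift xyz [-1.   7.   1.8] normal 7.1 w 22.7
ft_force: [0.9, 7.1, 2.8]
t 15.55 lift x,y,axis z [ -95.4 -115.2  108.8] theta 1.216 r 44.0 F lift xyz [-0.9  7.1  2.8] normal 7.6 w 22.7
```

```bash
for i in 1 2; do echo '{"steps": [[0,0,0,0,20],[0,0,0,0,20],[0,0,0,0,20],[0,0,0,0,20],[0,0,0,0,20]]}' | python3 -m pendant | grep ft; python3 st.py; done
```

```text
ft_force: [0.5, 7.8, 4.4]
t 16.05 lift x,y,axis z [ -95.4 -115.2  108.8] theta 1.217 r 44.0 F lift xyz [-1.4  7.6  4.4] normal 8.8 w 22.0
ft_force: [0.7, 7.3, 3.3]
t 16.55 lift x,y,axis z [ -95.4 -115.2  108.8] theta 1.217 r 44.0 F lift xyz [-1.1  7.3  3.3] normal 8.0 w 22.3
```

```bash
echo '{"steps": [[0,2,-0.8,0,20],[0,5,0,0,20],[0,6,0,0,20],[0,0,0,0,20]]}' | python3 -m pendant; python3 st.py; echo '{"steps": [[10,0,0,0,20],[20,0,0,0,20],[20,0,-10,0,20],[20,0,-15,0,20],[0,0,-15,0,20]]}' | python3 -m pendant; echo '{"steps": [[0,0,0,0,20]]}' | python3 -m pendant|grep pos; python3 pw.py 1.15 1.2 1.25; python3 go.py 449.8 -317.7 124 -0.2364
```

```text
time_s: 16.95
position: [498.9, -16.1, 86.4]
tcp_rot: [-0.0, 0.127, 0.992, -0.0]
ft_force: [-0.5, -0.2, -0.7]
width: 22.6
grasp_force: 112.2
t 16.95 lift x,y,axis z [ -95.7 -103.1  108.9] theta 0.948 r 43.0 F lift xyz [-0.4 -0.3 -0.7] normal -0.5 w 22.6
time_s: 17.45
position: [427.0, 1.6, 125.7]
tcp_rot: [-0.002, 0.127, 0.992, -0.0]
ft_force: [0.2, 0.2, -1.3]
width: 22.4
grasp_force: 112.1
position: [431.9, 1.1, 128.5]
scene 1.15 [([367, 241], [10, 218, 111]), ([368, 235], [5, 81, 19]), ([369, 229], [10, 213, 102]), ([370, 222], [10, 214, 99]), ([372, 215], [12, 203, 243])]
scene 1.2 [([367, 241], [10, 218, 111]), ([368, 235], [5, 81, 19]), ([369, 229], [10, 213, 102]), ([371, 223], [10, 222, 99]), ([372, 216], [11, 206, 217])]
scene 1.25 [([367, 241], [10, 218, 111]), ([368, 236], [10, 174, 41]), ([370, 230], [10, 224, 99]), ([371, 224], [10, 210, 102]), ([373, 218], [10, 225, 102])]
180 [369.7 228. ] [365 213] [375 243]
side 1.15 [([346, 254], [6, 46, 28]), ([344, 251], [11, 198, 54]), ([343, 247], [11, 224, 58]), ([342, 243], [10, 184, 61]), ([340, 239], [11, 148, 150])]
side 1.2 [([346, 254], [6, 46, 28]), ([344, 251], [11, 198, 54]), ([343, 247], [11, 224, 58]), ([341, 244], [11, 200, 60]), ([339, 240], [12, 186, 152])]
side 1.25 [([346, 254], [6, 46, 28]), ([344, 251], [11, 198, 54]), ([342, 248], [11, 179, 60]), ([340, 245], [11, 191, 56]), ([339, 241], [12, 189, 139])]
47 [341.9 245.6] [338 239] [347 252]
t 17.65 tool delta [ -98.3 -303.8    2.9] turn -0.0184 F [ 0.  -0.3 -0.3] w 22.2
```

```bash
echo '{"steps": [[-12.3,-38,0,-0.009,20],[-12.3,-38,0,-0.009,20],[-12.3,-38,0,0,20],[-12.3,-38,0,0,20]]}' | python3 -m pendant; echo '{"steps": [[-12.3,-38,0,0,20],[-12.3,-38,0,0,20],[-12.3,-38,0,0,20],[-12.3,-38,0,0,20],[0,0,0,0,20]]}' | python3 -m pendant|grep pos;echo '{"steps": [[0,0,0,0,20],[0,0,0,0,20]]}' | python3 -m pendant|grep pos; python3 go.py 449.8 -317.7 124 -0.2364; python3 shot.py J; python3 - <<'E'
from h import *
for n in "HIJ":
    im=cv2.imread(f"pics/{n}.png"); b=max(blobs(red(im),60),key=lambda x:x[0]); r=cv2.minAreaRect(np.argwhere(b[2])[:,::-1].astype(np.float32)); q=np.argwhere(b[2]); print(n,b[:2],q.min(0),q.max(0),np.round(r[2],2))
    for v in (180,280,380): w=np.where(b[2][v])[0]; print("  row",v,w.min(),w.max())
E
```

```text
time_s: 18.05
position: [441.7, -159.5, 125.5]
tcp_rot: [-0.001, 0.118, 0.993, 0.0]
ft_force: [0.1, 0.3, -0.8]
width: 22.1
grasp_force: 112.2
position: [454.7, -322.2, 125.8]
position: [453.7, -316.4, 125.4]
t 18.75 tool delta [ 3.5 -2.2  1.4] turn -0.0004 F [-0.6  0.  -0.5] w 21.9
H (np.int32(14817), array([317.5, 274.2])) [165 281] [396 356] 90.0
  row 180 281 356
  row 280 284 351
  row 380 289 345
I (np.int32(13065), array([317.6, 265.8])) [166 281] [396 355] 90.0
  row 180 282 354
  row 280 283 350
  row 380 297 344
J (np.int32(13757), array([317.7, 271.6])) [166 281] [396 354] 90.0
  row 180 281 354
  row 280 287 350
  row 380 293 344
```

```bash
echo '{"steps": [[3.4,-1.8,0,0,20],[0,0,30,0,20],[0,0,30,0,20],[0,0,15,0,20],[0,0,0,0,20]]}' | python3 -m pendant|grep pos; echo '{"steps": [[0,0,0,0,20],[0,0,0,0,20],[0,0,0,0,20]]}' | python3 -m pendant|grep ft; python3 go.py 450 -317.6 27.5 -0.2364
```

```text
position: [448.7, -316.2, 49.2]
ft_force: [0.3, -0.2, -1.2]
t 19.6 tool delta [ 2.4  1.2 26. ] turn -0.0004 F [ 0.3 -0.2 -1.2] w 22.3
```

```bash
echo '{"steps": [[2.4,1.2,0,0,20],[0,0,8,0,20],[0,0,7,0,20],[0,0,0,0,20],[0,0,0,0,20]]}' | python3 -m pendant|grep ft; python3 go.py 450 -317.6 27.5 -0.2364;echo '{"steps": [[0,0,0,0,20],[0,0,0,0,20]]}' | python3 -m pendant|grep ft; python3 go.py 450 -317.6 27.5 -0.2364
```

```text
ft_force: [-0.4, 0.2, -1.1]
t 20.1 tool delta [-2.  -0.8  8.5] turn -0.0004 F [-0.4  0.2 -1.1] w 22.0
ft_force: [-0.0, -0.2, 0.0]
t 20.3 tool delta [-1.2 -0.4  9.4] turn -0.0004 F [-0.  -0.2  0. ] w 22.4
```

```bash
echo '{"steps": [[-0.6,-0.3,3,0,20],[0,0,3,0,20],[0,0,0,0,20],[0,0,0,0,20]]}' | python3 -m pendant|grep ft; python3 go.py 450 -317.6 27.5 -0.2364;echo '{"steps": [[0,0,1.5,0,20],[0,0,0,0,20],[0,0,0,0,20]]}' | python3 -m pendant|grep ft; python3 go.py 450 -317.6 27.5 -0.2364; echo '{"steps": [[0,0,1,0,20],[0,0,0,0,20],[0,0,0,0,20]]}' | python3 -m pendant|grep ft; python3 go.py 450 -317.6 27.5 -0.2364
```

```text
ft_force: [0.1, -0.1, -0.4]
t 20.7 tool delta [-1.  -0.4  3. ] turn -0.0004 F [ 0.1 -0.1 -0.4] w 22.4
ft_force: [-0.1, -0.6, 0.2]
t 21.0 tool delta [-0.8 -0.3  1.7] turn -0.0004 F [-0.1 -0.6  0.2] w 22.6
ft_force: [1.1, 1.7, 0.5]
t 21.3 tool delta [-0.6 -0.3  0.9] turn -0.0004 F [1.1 1.7 0.5] w 22.1
```

```bash
echo '{"steps": [[-0.4,0,0.8,0,20],[0,0,0,0,20],[0,0,0,0,20]]}' | python3 -m pendant|grep ft; python3 go.py 450 -317.6 27.5 -0.2364; echo '{"steps": [[0,0,0,0,25],[0,0,0,0,30],[0,0,0,0,40],[0,0,0,0,60],[0,0,0,0,60]]}' | python3 -m pendant 20|grep -E "ft|wid"; python3 shot.py K; python3 - <<'E'
from h import *
for n in "GK":
    im=cv2.imread(f"pics/{n}.png"); b=max(blobs(red(im),60),key=lambda x:x[0]); q=np.argwhere(b[2]); print(n,b[:2],q.min(0),q.max(0))
im=env.capture("scene");cv2.imwrite("pics/scene5.png",im)
E
python3 go.py 450 -317.6 27.5 -0.2364
```

```text
ft_force: [-1.3, 2.2, 5.4]
t 21.6 tool delta [-0.4 -0.5  0.4] turn -0.0005 F [-1.3  2.2  5.4] w 22.2
ft_force: [0.3, 0.0, 0.3]
width: 60.0
G (np.int32(15189), array([320. , 278.3])) [168 284] [400 359]
K (np.int32(15143), array([319.5, 275.8])) [166 283] [397 358]
t 22.2 tool delta [-0.4 -0.2 -0.1] turn -0.0004 F [ 0.5  0.1 -0.2] w 59.9
```

```bash
echo '{"steps": [[0,0,-10,0,60],[0,0,-30,0,60],[0,0,-45,0,60],[0,0,-45,0,60],[0,0,-45,0,60]]}' | python3 -m pendant|grep pos; echo '{"steps": [[2,-3,-40,0,60],[2,43.8,0,0,0],[2,43.8,0,0,0],[2,43.8,0,0,0],[2,43.8,0,0,0]]}' | python3 -m pendant 40|grep pos;  echo '{"steps": [[2,43.8,0,0,0],[2,43.8,0,0,0],[2,43.8,0,0,0],[2,43.8,0,0,0],[2,43.8,0,0,0]]}' | python3 -m pendant|grep pos; echo '{"steps": [[0,43.8,0,0,0],[0,0,0,0,0],[0,0,0,0,0]]}' | python3 -m pendant; python3 go.py 533.4 112.5 150 -0.255
python3 - <<'E'
from h import *
for n in("scene","side"):
    im=env.capture(n);cv2.imwrite(f"pics/{n}6.png",im)
    for f in(f"pics/{n}0.png",f"pics/{n}6.png"):
        i=cv2.imread(f); print(f,[(a,p,np.argwhere(m).min(0)[::-1],np.argwhere(m).max(0)[::-1]) for a,p,m in blobs(red(i),60)])
E
```

```text
position: [449.4, -317.1, 204.9]
position: [480.4, -146.2, 243.6]
position: [522.1, 69.5, 243.5]
time_s: 24.0
position: [532.2, 111.2, 242.9]
tcp_rot: [0.0, 0.117, 0.993, -0.0]
ft_force: [-0.3, -0.5, 0.5]
width: 0.2
grasp_force: 0.0
t 24.0 tool delta [-0.9  1.6 92.9] turn 0.0209 F [-0.3 -0.5  0.5] w 0.2
pics/scene0.png [(np.int32(278), array([521.8, 249. ]), array([511, 242]), array([532, 256])), (np.int32(614), array([387. , 326.3]), array([362, 317]), array([412, 337]))]
pics/scene6.png [(np.int32(278), array([521.8, 249. ]), array([511, 242]), array([532, 256])), (np.int32(612), array([386.7, 326.4]), array([362, 317]), array([411, 337]))]
pics/side0.png [(np.int32(215), array([249.6, 306. ]), array([237, 296]), array([263, 316])), (np.int32(148), array([361.2, 329.1]), array([354, 323]), array([369, 334]))]
pics/side6.png [(np.int32(216), array([249.5, 306. ]), array([237, 296]), array([263, 316])), (np.int32(149), array([361.3, 329.2]), array([354, 323]), array([369, 335]))]
```

```bash
echo '{"steps": [[-0.9,1.6,30,0.02,0],[0,0,40,0,0],[0,0,40,0,0],[0,0,8,0,0],[0,0,0,0,0]]}' | python3 -m pendant|grep pos; echo '{"steps": [[0,0,0,0,0],[0,0,0,0,0],[0,0,0,0,0]]}' | python3 -m pendant|grep ft;python3 go.py 533.4 112.5 110 -0.255
```

```text
position: [532.0, 110.2, 123.1]
ft_force: [0.2, -0.2, -0.3]
t 24.9 tool delta [ 2.   0.2 16.8] turn -0.0019 F [ 0.2 -0.2 -0.3] w 0.1
```

```bash
echo '{"steps": [[1.8,0.2,3,0,0],[0,0,3,0,0],[0,0,3,0,0],[0,0,3,0,0],[0,0,0,0,0]]}' | python3 -m pendant|grep -E "pos|ft"; for i in 1 2; do :; done; echo '{"steps": [[0,0,2,0,0],[0,0,2,0,0],[0,0,0,0,0]]}' | python3 -m pendant|grep -E "pos|ft";echo '{"steps": [[0,0,2,0,0],[0,0,2,0,0],[0,0,0,0,0]]}' | python3 -m pendant|grep -E "pos|ft"
```

```text
position: [531.2, 112.2, 111.6]
ft_force: [0.4, -0.7, -0.2]
position: [531.9, 112.3, 108.7]
ft_force: [-0.7, 0.2, 2.4]
position: [532.0, 112.3, 104.8]
ft_force: [-1.7, -1.1, 3.5]
```

```bash
echo '{"steps": [[0,0,2,0,0],[0,0,2.5,0,0],[0,0,2.5,0,0],[0,0,2.5,0,0],[0,0,2.5,0,0]]}' | python3 -m pendant|grep -E "pos|ft"; echo '{"steps": [[0,0,2.5,0,0],[0,0,2.5,0,0],[0,0,2.5,0,0],[0,0,2,0,0],[0,0,2,0,0]]}' | python3 -m pendant|grep -E "pos|ft"
```

```text
position: [532.0, 112.3, 93.0]
ft_force: [-2.5, -0.1, 6.3]
position: [532.0, 112.4, 81.5]
ft_force: [-2.4, -0.2, 5.7]
```

```bash
for i in 1; do echo '{"steps": [[0,0,1.5,0,0],[0,0,1.5,0,0],[0,0,1.5,0,0]]}' | python3 -m pendant|grep -E "pos|ft"; echo '{"steps": [[0,0,1.2,0,0],[0,0,1.2,0,0]]}' | python3 -m pendant|grep -E "pos|ft"; echo '{"steps": [[0,0,1.2,0,0],[0,0,1.2,0,0]]}' | python3 -m pendant|grep -E "pos|ft"; done
```

```text
position: [532.0, 112.3, 77.0]
ft_force: [-2.1, 0.7, 6.0]
position: [532.0, 112.3, 74.6]
ft_force: [-2.7, -0.4, 5.0]
position: [532.0, 112.3, 72.2]
ft_force: [-2.7, -0.0, 5.6]
```

```bash
echo '{"steps": [[0,0,1,0,0],[0,0,1,0,0]]}' | python3 -m pendant|grep -E "pos|ft"; echo '{"steps": [[0,0,1,0,0],[0,0,1,0,0]]}' | python3 -m pendant|grep -E "pos|ft"
```

```text
position: [532.0, 112.4, 70.2]
ft_force: [-3.0, 0.2, 6.1]
position: [532.0, 112.3, 68.2]
ft_force: [-2.3, -0.2, 5.1]
```

```bash
echo '{"steps": [[0,0,1,0,0],[0,0,1,0,0]]}' | python3 -m pendant|grep -E "pos|ft"; echo '{"steps": [[0,0,1,0,0],[0,0,1,0,0]]}' | python3 -m pendant|grep -E "pos|ft";echo '{"steps": [[0,0,1,0,0],[0,0,1,0,0]]}' | python3 -m pendant|grep -E "pos|ft"
```

```text
position: [532.0, 112.3, 66.1]
ft_force: [-3.5, -0.4, 7.0]
position: [532.0, 112.3, 64.2]
ft_force: [-2.8, -0.3, 6.8]
position: [532.0, 112.4, 62.3]
ft_force: [-4.6, -0.5, 15.1]
```

```bash
echo '{"steps": [[0,0,0,0,0],[0,0,0,0,0],[0,0,0,0,0]]}' | python3 -m pendant|grep -E "pos|ft"
```

```text
position: [532.0, 112.3, 62.4]
ft_force: [-3.9, 0.1, 7.0]
```

```bash
echo '{"steps": [[0,0,0.6,0,0],[0,0,0,0,0],[0,0,0,0,0]]}' | python3 -m pendant|grep -E "pos|ft"; echo '{"steps": [[0,0,0.6,0,0],[0,0,0,0,0],[0,0,0,0,0]]}' | python3 -m pendant|grep -E "pos|ft"
```

```text
position: [532.0, 112.4, 62.3]
ft_force: [-4.8, -0.2, 10.3]
position: [532.0, 112.4, 62.3]
ft_force: [-6.8, -0.3, 15.0]
```

```bash
echo '{"steps": [[0,0,0,0,0],[0,0,0,0,0],[0,0,0,0,0],[0,0,0,0,0]]}' | python3 -m pendant|grep -E "pos|ft"; echo '{"steps": [[0,0,0.1,0,0],[0,0,0,0,0],[0,0,0,0,0],[0,0,0,0,0],[0,0,0,0,0]]}' | python3 -m pendant|grep -E "pos|ft"; echo '{"steps": [[0,0,0,0,0],[0,0,0,0,0],[0,0,0,0,0],[0,0,0,0,0],[0,0,0,0,0]]}' | python3 -m pendant|grep -E "pos|ft"
```

```text
position: [532.1, 112.4, 62.3]
ft_force: [-6.7, -1.8, 14.6]
position: [532.0, 112.4, 62.3]
ft_force: [-6.5, -0.3, 15.1]
position: [532.0, 112.4, 62.3]
ft_force: [-5.5, -1.6, 14.6]
```

Firmly on the stop. Let go: retreat up and away, then check everything.

```bash
echo '{"steps": [[0,0,-2,0,0],[0,0,-6,0,0],[0,0,-15,0,0],[0,0,-30,0,0],[0,0,-40,0,0]]}' | python3 -m pendant|grep -E "pos|ft"; echo '{"steps": [[20,0,-35,0,0],[35,0,-20,0,0],[35,0,0,0,0],[0,0,0,0,0],[0,0,0,0,0]]}' | python3 -m pendant|grep -E "time|pos|ft"; python3 pw.py 1.2; python3 - <<'E'
from h import *
a=[]
for n in("scene","side"):
    im=env.capture(n);cv2.imwrite(f"pics/{n}7.png",im); x,y=(235,140) if n=="scene" else (230,160)
    a.append(cv2.resize(im[y:y+225,x:x+300 if n=='scene' else x+230],(400,300)if n=='scene' else (307,300),interpolation=cv2.INTER_CUBIC))
cv2.imwrite("pics/fin.png",np.hstack(a))
E
```

```text
position: [530.1, 112.0, 152.9]
ft_force: [1.4, 0.2, -0.2]
time_s: 32.0
position: [444.8, 135.3, 209.3]
ft_force: [0.3, 0.7, 0.5]
scene 1.2 [([367, 241], [10, 218, 110]), ([368, 235], [6, 80, 16]), ([369, 229], [10, 221, 98]), ([371, 223], [9, 214, 99]), ([372, 216], [11, 206, 215])]
182 [369.7 228.1] [365 213] [375 243]
side 1.2 [([346, 254], [6, 43, 30]), ([344, 251], [11, 230, 50]), ([343, 247], [12, 224, 57]), ([341, 244], [11, 220, 58]), ([339, 240], [12, 191, 143])]
52 [341.8 245.5] [337 239] [347 252]
```

View pics/fin.png

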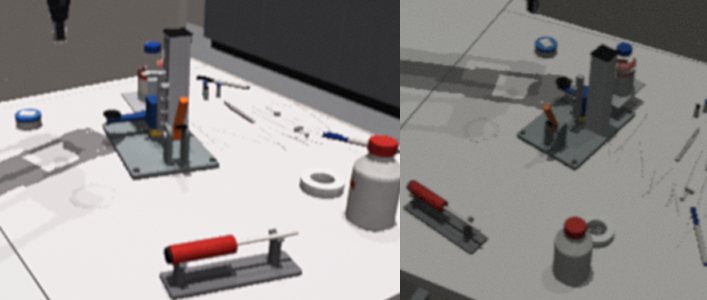

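The final picture shows the lift down on the yellow stop with the bottle upright on its platform. The pawl is parked over at (180,118), the screwdriver is back in its cradle, and the bystanders have not moved.

```bash
python3 -c "
from rig import env
print(env.hand_in())"
```

```text
the job is handed in; nothing more can be done
None
```

The job is handed in after about 32 s of robot time: the pawl is parked against its end stop at about 1.2 rad (held for 1 s at 7–9 N), the screwdriver is back in its cradle, and the lift was pressed home on its yellow stop at about 15 N with the bottle still standing.

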